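# Hang the valve key on its fork stand

### The job

Put the T-handled valve key away: pick it up by the two ends of its crossbar and lift it off the wooden rest still about level, then loosen your grip just enough for the socket end to swing down, so that the key hangs below the fingers. Grip it firmly again, as hard as for the level lift, and hang it by the crossbar on the two tines of the fork stand with its shank down between them; then let go. Do not drop the key on the bench, and leave the logger box, the jar and the screwdriver where they are.

Things in the scene. Friction and masses are not known exactly. Their poses are not given: they have to be found in the camera images.
- key_bar (a point): centre of the crossbar of the loose T-shaped steel valve key. Axes: y along the crossbar, x along the shank from the socket to the crossbar (level while the key lies, straight up when it hangs). The crossbar is a round bar 14 mm thick and 52 mm long with flat ends: the fingers squeeze these two end faces. The shank is a 14 mm round bar that runs 125 mm from here along -x to the socket.
- key: the same key as a whole, 0.31 to 0.41 kg, origin and axes as key_bar; centre of mass 94 mm from there towards the socket. Squeezed by the crossbar ends it stays level above some 60 N; it begins to turn by its own weight at about 30 to 50 N and hangs nearly plumb at 10 to 15 N. From a 110 N grip that takes 2 to 3 mm of opening, in steps of 0.5 mm or less; 4 mm drops it.
- key_socket (a point): middle of the key's dark socket, a cylinder 28 mm in diameter and 40 mm long at the end of the shank, 145 mm from key_bar along its -x; the key's far end is 165 mm from key_bar
- rest: fixed pale wooden block 156 mm long (x), 30 mm wide (y), 40 mm high; origin at the centre of its underside, on the bench. The key lies along its top, crossbar across it some 40 mm from the block's centre towards -x, each end overhanging by 11 mm; the socket hangs over the +x end. Crossbar axis 47 mm above the bench.
- fork (a point): where the centre of the crossbar should come to rest on the stand's fork: midway between the tines, 7 mm above their tops (tops 215 mm above the bench). x along the tines towards the upright, y across, z up. Two level tines 8 mm wide, 14 mm thick, 24 mm slot between (40 mm over both), open towards -x: slot from 35 mm before (tips) to 35 mm beyond this point (root).
- stand: the fixed dark steel fork stand, origin on the bench straight below the fork point, axes as fork. Upright 40 mm wide, its near face 55 mm beyond the origin in x; nothing rises above the tines. Base plate 110 mm wide, 12 mm high, from 55 mm before to 95 mm beyond the origin.
- logger: bystander: loose flat blue data logger box 75 x 100 x 28 mm, origin at the centre of its underside
- jar: bystander: loose white jar, 56 mm in diameter, 75 mm high, origin at the centre of its underside
- driver: bystander: loose screwdriver with a black handle lying on the bench, origin about its middle, on the bench
Mind the look-alikes: they are no part of the job. Several things look just like the stand: the one meant starts farthest to the robot's left.

How it is judged (in metres and radians):
On the way, in this order (a step that is already met when the one before it is completed fails the run):
1. key lifted clear of the rest and the bench, still about level (within 40 degrees) (height (world z) of key_bar above 0.1 m and height (world z) of key_socket above 0.08 m and angle between key_bar's own x axis and vertical above 0.87 rad), for 0.1 s.
2. key hanging from the fingers, socket down (within 35 degrees), no longer swinging, clear of the bench and gripped firmly again (50 N a finger) (angle between key_bar's own x axis and vertical below 0.61 rad and angular speed of key below 1 rad/s and height (world z) of key_socket above 0.03 m and contact force between key and the fingers above 100 N), for 0.2 s.
At the end, for the whole second after the job is handed in: the key hangs by its crossbar on the tines, released: crossbar centre within the slot (34 mm along and 12 mm across from the fork point), at resting height within 5 mm, shank within 0.3 rad of vertical, speed under 0.1 m/s (x of key_bar in the frame of fork between -0.034 and 0.034 m and y of key_bar in the frame of fork between -0.012 and 0.012 m and z of key_bar in the frame of fork between -0.005 and 0.005 m and angle between key_bar's own x axis and vertical below 0.3 rad and linear speed of key below 0.1 m/s); the robot touches nothing.
It fails at once if key dropped onto the bench (crossbar below 30 mm) (height (world z) of key_bar below 0.03 m).
It fails at once if logger box moved over 30 mm (distance of logger from where it was at the start of the episode above 0.03 m).
It fails at once if jar moved over 30 mm (distance of jar from where it was at the start of the episode above 0.03 m).
It fails at once if screwdriver moved over 30 mm (distance of driver from where it was at the start of the episode above 0.03 m).
It also fails if it takes over 56 s, if anything falls off the work surface, if the arm or the gripper's body presses on something with over 40 N, if the wrist force passes 120 N, or if a joint passes its speed limit or range.

### The arm

A 6-joint arm with a two-finger parallel gripper is mounted at the origin on the work surface. World frame = base frame: x ahead of the robot, y to its left, z up, the work surface at z = 0. Lengths are in mm, angles in rad, forces in N, time in s.
With the tool pointing down it reaches from about 300 to 775 mm from the base axis. Payload 14.6 kg.
Tool frame: the origin (TCP) lies at the very end of the fingers, on their centre line; the grasp point (between the pads) lies 19 mm behind it; z points along the fingers, y is the line along which they close (so a half turn about z gives the same grasp; the last joint's range is limited). The gripper opens to 94 mm and grips with 3 to 60 N. Pads are 16 mm wide; open, the fingers measure 119 mm over their backs; the gripper's body (75 mm by 177 mm) begins 78 mm behind the grasp point.
Start: joints at [-1.41, 0.3, 1.521, -0, 1.321, -0.067], TCP at [124.203, -535.783, 205.446] pointing down, gripper open.
Joint ranges: [-3.03, 3.03], [-0.79, 2.21], [0.23, 2.52], [-1.04, 4.18], [0, 3.07], [-2.55, 2.55]. Speed limits (rad/s): [2.22, 2.22, 2.57, 3.14, 3.14, 3.14].

### API

Orientations are given as [roll, pitch, yaw] about the fixed x, y, z axes, in that order (R = Rz(yaw) Ry(pitch) Rx(roll)).
In Python, from cell import manip gives the robot as it stands.
- The arm moves only by the tool servo_tool, never from a script. Its argument "motion" is a list that holds one entry, the list of rows, each a list of 7 numbers: the shift along the world's x, y, z as a fraction of full scale, then the turn, a rotation vector about the world's x, y, z as a fraction of full scale, then the closure, from 0 (fully open) to 1 (shut). In form: [[[x, y, z, rx, ry, rz, gripper], ...]]. A call has 1 to 10 rows; each row is the pose to reach, as a shift and turn from the pose commanded when the call began, turning the shorter way round; what a row does not reach only later rows make up. Full scale, the value 1, is 0.5 m for a shift and pi rad for a turn. A row lasts 1/10 s, in which the tool goes at most 50 mm and 8.59 degrees, less where a joint would pass 70% of its speed; a pose out of reach is approached as far as the arm can. A call with a number of a shift or a turn outside -1 to 1 is refused whole. A call with a gripper value outside its range is refused whole. The fingers move at their own pace and stop on an object; "newtons" is the grip in N (left out, the last holds). Time passes only in rows, so rows that repeat a pose let the fingers close. It gives the time, the measured TCP pose, the force, the opening and the grip force at its end, in the units of the state.
- manip.read_state(): the state, without advancing time (a new reading comes with each control period).
- manip.camera(name): name is "side" or "top" or "wrist"; returns a dict with "frame" (420x560x3 uint8, red, green, blue), "range_z" (420x560 float32, mm along the optical axis (not along the pixel's ray), 0 where there is no reading), "vfov" (degrees; the focal length in pixels is half the picture's height over the tangent of half this angle, whatever the lens; pixels are square), "cx", "cy" (the principal point, pixels), "cam_to_world" (4x4, takes a point from camera to world coordinates). Camera axes: x right, y down, z forward; pixel columns grow to the right and rows downward; lengths in mm; the calibration is good to about 2 mm. The wrist camera is an equidistant fisheye: a pixel r from the principal point sees the ray r / f radians off the axis. A picture is of the moment at which its call begins.
- manip.sign_off(): hands the job in; it is judged then, once.
The state is a dict: "clock": time; "joints": joint angles; "qd": joint speeds; "effort": joint torques, N m; "eef_pos": TCP position; "eef_rot": TCP orientation; "wrist_force": force on the tool from outside, world axes, zero at the start; "moment": the same for the moment, N m; "finger_gap": finger opening in mm; "finger_force": force on a finger pad.
Only numpy, scipy, OpenCV 4.12 (cv2) and the standard library are available. Lean on these libraries where they do the work, as an engineer would, in place of code of your own. Each camera call takes 0.05 s, during which the arm holds its last target. There are 200 camera calls.

## Working session

There is one attempt and no reset: what is moved stays moved. The work goes in short steps, Python scripts to look and compute and a tool call to move; the robot and the scene stay as the last step left them, time stands still between calls to the robot, and variables do not carry over. Pictures are saved under pics/ and viewed, at most 10 in all, crops included, and the job is handed in when it is done.

Besides the shell and the picture viewer there is one more tool, called after ">>>" by a JSON object that holds its "name" and its "arguments". servo_tool: Moves the arm, as the interface text tells. Its arguments: {"type":"object","properties":{"motion":{"type":"array"},"newtons":{"type":"number"}},"required":["motion"]}

```bash
ls; mkdir -p pics; cat > h.py <<'E'
import numpy as np, cv2
from cell import manip
def snap(name,tag):
    c=manip.camera(name); cv2.imwrite(f'pics/{tag}.png',c['frame'][:,:,::-1]); np.savez(f'pics/{tag}.npz',**c); return c
def world(c,u,v,z=None):
    d=c['range_z'] if z is None else None
    f=210/np.tan(np.radians(float(c['vfov']))/2)
    z=float(d[int(v),int(u)]) if z is None else z
    p=np.array([(u-c['cx'])/f*z,(v-c['cy'])/f*z,z,1]); return (c['cam_to_world']@p)[:3]
def cloud(c):
    f=210/np.tan(np.radians(float(c['vfov']))/2); z=c['range_z'].astype(float)
    v,u=np.mgrid[:420,:560]; p=np.stack([(u-c['cx'])/f*z,(v-c['cy'])/f*z,z,np.ones_like(z)],-1)
    w=p@c['cam_to_world'].T; w=w[...,:3]; w[z==0]=np.nan; return w
E
python3 - <<'E'
from h import *
for n in ('side','top'):
    c=snap(n,n+'0'); print(n,c['vfov'],c['cx'],c['cy'],np.round(c['cam_to_world'],3).tolist(),(c['range_z']>0).mean())
print(manip.read_state())
E
```

```text
pics
side 56.809878050680304 281.88544319080245 211.55473801529126 [[-0.989, -0.082, 0.122, 434.957], [-0.146, 0.627, -0.765, 613.018], [-0.014, -0.775, -0.632, 704.467], [0.0, 0.0, 0.0, 1.0]] 0.9959821428571428
top 49.394190368661285 272.56721329708455 207.16448568933873 [[-0.0, -0.99, 0.142, 411.303], [-1.0, -0.001, -0.009, -97.472], [0.009, -0.142, -0.99, 1139.875], [0.0, 0.0, 0.0, 1.0]] 0.9961011904761905
{'clock': 0.1, 'joints': array([-1.40961324e+00,  3.00379472e-01,  1.52153431e+00, -3.35133667e-05,
        1.32071947e+00, -6.65978517e-02]), 'qd': array([-0.00056534, -0.00218922, -0.00167477, -0.00107989, -0.00126037,
       -0.0015178 ]), 'effort': array([ 1.16351348e-03, -5.32649231e+01, -3.53287303e+01,  7.09242490e-02,
        2.34777981e-02, -5.34850994e-05]), 'eef_pos': array([ 124.14883156, -535.55063891,  204.9563831 ]), 'eef_rot': array([-3.14055220e+00, -3.68600457e-05,  2.27789226e-01]), 'wrist_force': array([ 0.06892039,  0.09334213, -0.10494549]), 'moment': array([-0.03551289,  0.01653428, -0.04903642]), 'finger_force': 0.0, 'finger_gap': 93.95425801453194}
```

View pics/top0.png

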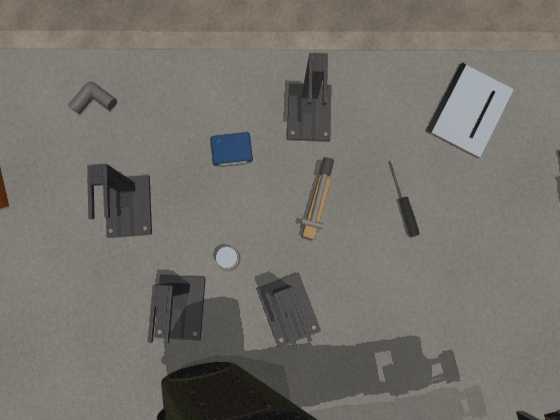

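View pics/side0.png

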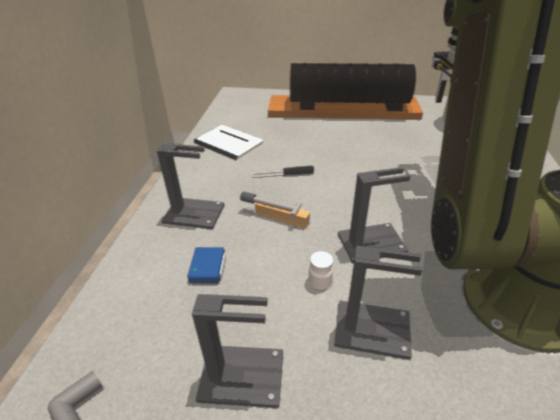

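The top view shows the leftmost stand, with its tines at about (90–107, 165–218), open downwards (-x). The key's crossbar is at (311,223) and its socket at (327,165). The side view shows the same stand at front centre, with its tines at (200–265, 298–320), and the key at (240–310, 195–220).

```bash
python3 - <<'E'
from h import *
for n in ('side0','top0'):
    c=np.load(f'pics/{n}.npz'); w=cloud(c); z=w[...,2]
    m=(z>205)&(z<225)&(w[...,0]>200)&(w[...,1]>80)
    k,l,st,ce=cv2.connectedComponentsWithStats(m.astype(np.uint8))
    for i in range(1,k):
        if st[i,4]>60:
            p=w[l==i]; r=cv2.minAreaRect(p[:,:2].astype(np.float32)); print(n,'tines',st[i],np.median(p[:,2]).round(1),np.round(cv2.boxPoints(r)).tolist())
    # key
    for nm,lo,hi in (('key',43,75),('rest',34,42.5)):
        m=(z>lo)&(z<hi)&(w[...,0]>300)&(w[...,0]<620)&(w[...,1]>-260)&(w[...,1]<-60)
        k,l,st,ce=cv2.connectedComponentsWithStats(m.astype(np.uint8))
        for i in range(1,k):
            if st[i,4]>40:
                p=w[l==i]; r=cv2.minAreaRect(p[:,:2].astype(np.float32)); print(n,nm,st[i],p[:,2].max().round(1),np.median(p[:,2]).round(1),np.round(cv2.boxPoints(r)).tolist())
s=cv2.imread('pics/side0.png'); t=cv2.imread('pics/top0.png')
R=lambda im,x,y,w,h,s:cv2.resize(im[y:y+h,x:x+w],None,fx=s,fy=s,interpolation=cv2.INTER_CUBIC)
a=np.zeros((600,800,3),np.uint8)
a[:300,:400]=R(t,275,150,80,60,5)[:300,:400]; a[:300,400:]=R(t,275,190,80,60,5)
a[300:,:400]=R(s,235,180,80,60,5); a[300:,400:]=R(s,190,285,80,60,5)
cv2.imwrite('pics/crop1.png',a)
E
```

```text
side0 tines [448 244  18  19 164] 215.9 [[200.0, 110.0], [221.0, 80.0], [229.0, 85.0], [207.0, 115.0]]
side0 tines [ 354  246   68   28 1050] 213.7 [[273.0, 101.0], [385.0, 96.0], [387.0, 139.0], [275.0, 144.0]]
side0 tines [ 191  294   76   28 1374] 213.6 [[520.0, 274.0], [523.0, 231.0], [635.0, 239.0], [632.0, 282.0]]
side0 key [263 199  39  17 221] 54.9 50.7 [[514.0, -224.0], [612.0, -250.0], [626.0, -196.0], [528.0, -171.0]]
side0 key [350 221  15  19 148] 74.9 59.1 [[349.0, -112.0], [382.0, -142.0], [396.0, -126.0], [363.0, -96.0]]
side0 rest [263 204  28  11 114] 42.3 37.9 [[540.0, -201.0], [617.0, -223.0], [621.0, -209.0], [544.0, -187.0]]
side0 rest [293 209  17  10 100] 42.4 38.5 [[489.0, -204.0], [518.0, -214.0], [532.0, -175.0], [502.0, -165.0]]
top0 tines [ 87 164  23  56 814] 215.4 [[520.0, 270.0], [523.0, 228.0], [635.0, 237.0], [632.0, 278.0]]
top0 tines [147 285  27  59 828] 215.4 [[275.0, 100.0], [385.0, 93.0], [388.0, 134.0], [277.0, 141.0]]
top0 key [301 186  25  43 352] 59.8 52.7 [[515.0, -226.0], [615.0, -252.0], [628.0, -202.0], [528.0, -175.0]]
top0 rest [307 187  12  33  78] 42.5 40.5 [[539.0, -198.0], [620.0, -219.0], [622.0, -212.0], [541.0, -191.0]]
top0 rest [316 187  13  35 125] 42.4 39.7 [[534.0, -219.0], [619.0, -245.0], [622.0, -235.0], [537.0, -209.0]]
top0 rest [302 225  15  15 126] 42.5 39.7 [[491.0, -206.0], [519.0, -215.0], [527.0, -186.0], [499.0, -178.0]]
```

View pics/crop1.png

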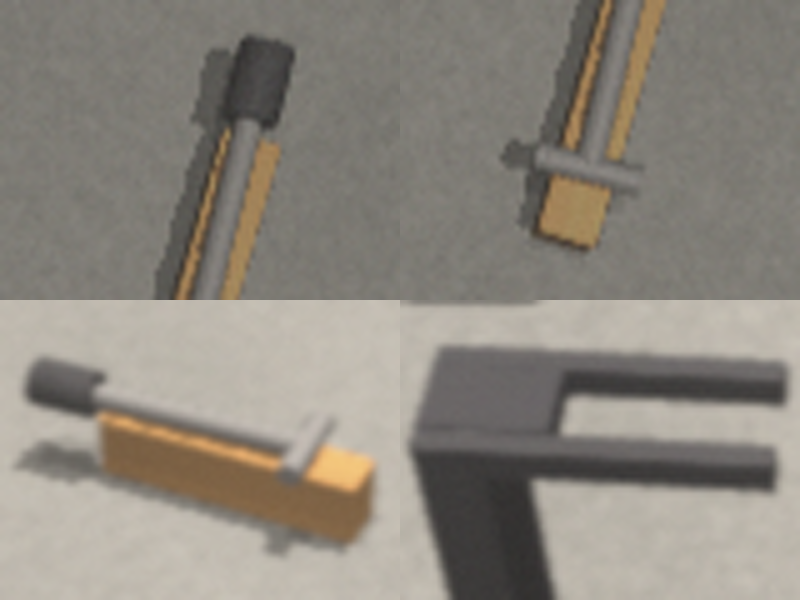

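The crop shows the crossbar ends in the top view at about (302.4,221.4) and (323,226), and in the side view at about (300,204) and (293.4,215). The socket's centre is at (327.4,166) in the top view and (248,197) in the side view. The side view shows the tines clearly, with a tip inner corner near (266.5,299). I'll triangulate these points.

```bash
cat >> h.py <<'E'
def tri(cs,px):
    A=np.zeros((3,3));b=np.zeros(3);rays=[]
    for c,(u,v) in zip(cs,px):
        o=c['cam_to_world'][:3,3]; d=world(c,u,v,1000.)-o; d/=np.linalg.norm(d); P=np.eye(3)-np.outer(d,d); A+=P;b+=P@o; rays.append((o,P))
    x=np.linalg.solve(A,b); return x.round(1), [round(float(np.linalg.norm(P@(x-o))),1) for o,P in rays]
E
python3 - <<'E'
from h import *
s=np.load('pics/side0.npz');t=np.load('pics/top0.npz')
for n,a,b in (('barL',(302.4,221.4),(293.4,215)),('barR',(323,226),(300,204)),('sock',(327.4,166),(248,197))):
    print(n,tri((t,s),(a,b)))
w=cloud(t); z=w[...,2]
# key shank/crossbar line fit, top view
p=w[186:232,295:330].reshape(-1,3); p=p[(p[:,2]>46)&(p[:,2]<62)]
print(len(p),cv2.fitLine(p[:,:2].astype(np.float32),cv2.DIST_HUBER,0,.01,.01).ravel())
for c,n in ((t,'t'),(s,'s')):
    w=cloud(c); q=w.reshape(-1,3); q=q[(q[:,2]>205)&(q[:,2]<225)&(abs(q[:,0]-577)<62)&(abs(q[:,1]-255)<30)]
    print(n,len(q),q.mean(0),cv2.fitLine(q[:,:2].astype(np.float32),cv2.DIST_L2,0,.01,.01).ravel())
    k=q[(q[:,0]>530)&(q[:,0]<580)]; d=np.array([.9974,.072]); e=k[:,:2]-[557.5,254.5]; y=-e[:,0]*d[1]+e[:,1]*d[0]
    print(np.histogram(y,np.arange(-26,27,2)))
E
```

```text
barL (array([ 532.5, -179.7,   41.1]), [1.7, 1.7])
barR (array([ 520.8, -229.5,   41. ]), [2.3, 2.3])
sock (array([ 670.1, -242.8,   40.9]), [1.6, 1.6])
334 [ 9.6772778e-01 -2.5199786e-01  5.6813940e+02 -2.1237411e+02]
t 814 [585.66754051 252.94627233 214.77471926] [9.9785060e-01 6.5529935e-02 5.8566754e+02 2.5294627e+02]
(array([ 0, 34, 37, 22, 24, 12,  0,  0,  0,  0,  0,  0,  0,  0,  0,  0,  0,
       36, 39, 24, 24, 15,  0,  0,  0,  0]), array([-26, -24, -22, -20, -18, -16, -14, -12, -10,  -8,  -6,  -4,  -2,
         0,   2,   4,   6,   8,  10,  12,  14,  16,  18,  20,  22,  24,
        26]))
s 1374 [582.88247    259.8659609  212.60283495] [9.9621993e-01 8.6866833e-02 5.8288245e+02 2.5986597e+02]
(array([ 0,  0,  0, 16, 37, 27, 79, 78,  0,  0,  0,  0,  0,  0,  0,  0,  0,
        0,  0, 23, 36, 35, 77, 88,  0,  0]), array([-26, -24, -22, -20, -18, -16, -14, -12, -10,  -8,  -6,  -4,  -2,
         0,   2,   4,   6,   8,  10,  12,  14,  16,  18,  20,  22,  24,
        26]))
```

>>> {"name": "servo_tool", "arguments": {"motion": [[[0,0,0.1,0,0,0,0],[0.16,0.13,0.1,0,0,-0.03,0],[0.8,0.662,0.1,0,0,-0.155,0],[0.8,0.662,0.1,0,0,-0.155,0],[0.8,0.662,0.1,0,0,-0.155,0],[0.8,0.662,0.1,0,0,-0.155,0],[0.8,0.662,0.1,0,0,-0.155,0],[0.8,0.662,0.1,0,0,-0.155,0],[0.8,0.662,0.1,0,0,-0.155,0],[0.8,0.662,0.1,0,0,-0.155,0]]], "newtons": 60}}

```text
clock: 1.1
eef_pos: [465.6, -252.8, 255.3]
eef_rot: [-3.142, 0.0, -0.259]
wrist_force: [0.4, -1.4, 0.0]
finger_gap: 93.9
finger_force: 0.0
```

>>> {"name": "servo_tool", "arguments": {"motion": [[[0.116,0.096,-0.2,0,0,0,0],[0.116,0.096,-0.2,0,0,0,0],[0.116,0.096,-0.2,0,0,0,0],[0.116,0.096,-0.2,0,0,0,0],[0.116,0.096,-0.2,0,0,0,0],[0.116,0.096,-0.2,0,0,0,0],[0.116,0.096,-0.2,0,0,0,0]]]}}

```text
clock: 1.8
eef_pos: [522.3, -207.5, 157.0]
eef_rot: [3.141, -0.002, -0.26]
wrist_force: [0.5, -0.5, 1.0]
finger_gap: 94.2
finger_force: 0.0
```

```bash
python3 - <<'E'
from h import *
c=snap('wrist','w1'); print(c['vfov'],c['cx'],c['cy'],np.round(c['cam_to_world'],3).tolist()); s=manip.read_state(); print(s['eef_pos'],s['eef_rot'],s['qd'].round(3))
E
```

```text
65.70646984690485 280.12445980898224 206.37929357462096 [[-0.258, -0.935, -0.245, 594.141], [-0.966, 0.25, 0.065, -225.859], [0.001, 0.254, -0.967, 335.842], [0.0, 0.0, 0.0, 1.0]]
[ 522.28564511 -207.30456699  156.76631102] [ 3.14121112e+00 -1.95362477e-03 -2.60143936e-01] [ 0.005  0.006  0.005 -0.    -0.001  0.001]
```

View pics/w1.png

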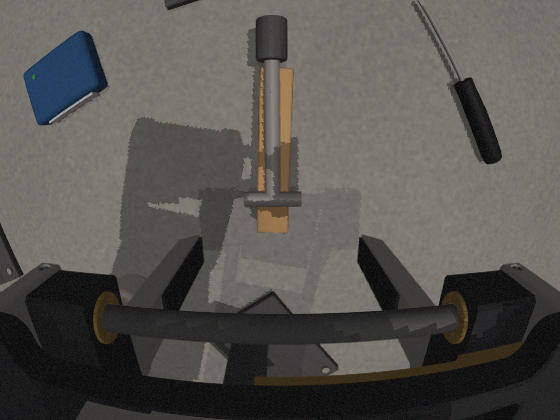

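The wrist view shows the crossbar from (245,199) to (301,199), centred near (273,199). The socket is centred at (271,38), so the key is aligned with the image columns.

```bash
cat >> h.py <<'E'
def fish(c,u,v,zw):
    f=210/np.tan(np.radians(float(c['vfov']))/2); du,dv=u-c['cx'],v-c['cy']; r=np.hypot(du,dv); th=r/f
    d=c['cam_to_world'][:3,:3]@np.array([np.sin(th)*du/r,np.sin(th)*dv/r,np.cos(th)]); o=c['cam_to_world'][:3,3]
    return (o+d*(zw-o[2])/d[2]).round(1)
def fcloud(c):
    f=210/np.tan(np.radians(float(c['vfov']))/2); v,u=np.mgrid[:420,:560]; du,dv=u-c['cx'],v-c['cy']; r=np.hypot(du,dv)+1e-9; th=r/f
    z=c['range_z'].astype(float); k=z*np.tan(th)/r
    w=(np.stack([du*k,dv*k,z,np.ones_like(z)],-1)@c['cam_to_world'].T)[...,:3]; w[z==0]=np.nan; return w
E
python3 - <<'E'
from h import *
c=np.load('pics/w1.npz')
L=fish(c,245,199,47);R=fish(c,301,199,47);S=fish(c,271,38,47);print(L,R,(L+R)/2,S,np.linalg.norm(L-R),np.arctan2(*(S-(L+R)/2)[[1,0]]))
w=fcloud(c); p=w[30:215,235:310].reshape(-1,3); p=p[(p[:,2]>43)&(p[:,2]<75)]; print(len(p),np.percentile(p[:,2],[5,50,95]))
r=cv2.minAreaRect(p[:,:2].astype(np.float32)); print(r,np.round(cv2.boxPoints(r)).tolist())
t=np.load('pics/top0.npz')
for u,v in ((302.4,221.4),(323,226)):
    a=world(t,u,v,1000.);o=t['cam_to_world'][:3,3]; print(o+(a-o)*(48-o[2])/(a[2]-o[2]))
print(tri((t,),((312.7,223.7),))[0] if 0 else '')
# wrist+top triangulation of bar centre
E
```

```text
[ 536.  -177.2   47. ] [ 522.7 -226.7   47. ] [ 529.35 -201.95   47.  ] [ 670.8 -238.2   47. ] 51.25563383668179 -0.2508751150122557
3938 [48.87038025 52.80174186 59.79189701]
((600.9181518554688, -220.63702392578125), (51.6466178894043, 159.8782501220703), 75.10675811767578) [[517.0, -225.0], [672.0, -266.0], [685.0, -216.0], [530.0, -175.0]]
[ 533.48320224 -179.16064408   48.        ]
[ 522.40762659 -228.60903368   48.        ]
```

>>> {"name": "servo_tool", "arguments": {"motion": [[[0.014,0.0098,-0.14,0,0,0,0],[0.014,0.0098,-0.14,0,0,0,0],[0.014,0.0098,-0.14,0,0,0,0],[0.014,0.0098,-0.14,0,0,0,0],[0.014,0.0098,-0.14,0,0,0,0]]]}}

```text
clock: 2.35
eef_pos: [530.0, -202.2, 87.4]
eef_rot: [3.141, -0.003, -0.259]
wrist_force: [0.5, -0.4, 0.0]
finger_gap: 94.0
finger_force: 0.0
```

```bash
python3 - <<'E'
from h import *
c=snap('wrist','w2'); s=manip.read_state(); print(s['eef_pos'],s['eef_rot'],s['qd'].round(3))
cv2.imwrite('pics/w2c.png',cv2.resize(c['frame'][120:320,140:420,::-1],None,fx=2.5,fy=2.5))
E
```

```text
[ 529.98572604 -202.17067015   87.27061016] [ 3.14113345e+00 -2.74418147e-03 -2.59453746e-01] [ 0.     0.003  0.005 -0.    -0.003 -0.001]
```

View pics/w2c.png

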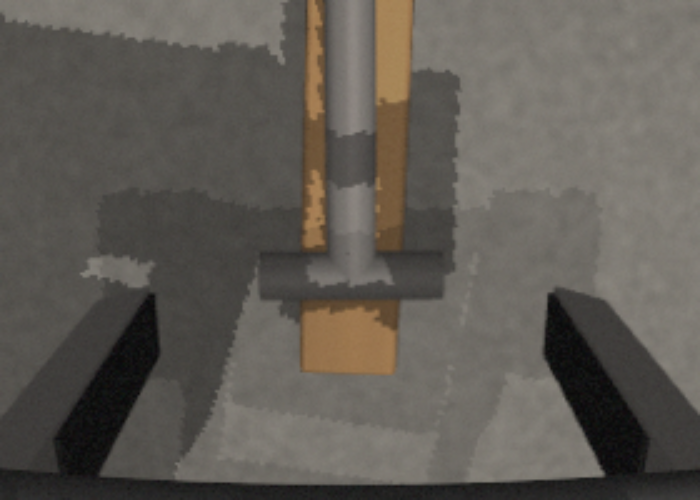

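The bar now spans (244,230) to (317,230) in full-image pixels. It is centred at column 280.6, midway between the fingertips (202 and 358), so the sideways position is good.

```bash
python3 - <<'E'
from h import *
a=np.load('pics/w1.npz');c=np.load('pics/w2.npz')
for z in (41,44,47,50): print(z,fish(a,273,199,z),fish(c,280.6,230,z))
# project to check finger tips: tip inner front corners, at TCP z
print(fish(c,202,237,87),fish(c,358,237,87))
E
```

```text
41 [ 528.  -201.5   41. ] [ 527.5 -201.3   41. ]
44 [ 528.7 -201.8   44. ] [ 528.4 -201.5   44. ]
47 [ 529.3 -202.    47. ] [ 529.4 -201.8   47. ]
50 [ 530.  -202.3   50. ] [ 530.4 -202.1   50. ]
[ 550.2 -158.6   87. ] [ 526.2 -248.8   87. ]
```

>>> {"name": "servo_tool", "arguments": {"motion": [[[-0.001,0.0006,-0.1186,0,0,0,0],[-0.001,0.0006,-0.1186,0,0,0,0],[-0.001,0.0006,-0.1186,0,0,0,0],[-0.001,0.0006,-0.1186,0,0,0,0],[-0.001,0.0006,-0.1186,0,0,0,0.3]]]}}

```text
clock: 2.9
eef_pos: [529.8, -201.7, 28.1]
eef_rot: [3.141, -0.003, -0.259]
wrist_force: [0.8, 1.2, 0.6]
finger_gap: 89.0
finger_force: 0.0
```

>>> {"name": "servo_tool", "arguments": {"motion": [[[0,0,0,0,0,0,1],[0,0,0,0,0,0,1],[0,0,0,0,0,0,1],[0,0,0,0,0,0,1],[0,0,0,0,0,0,1],[0,0,0,0,0,0,1],[0,0,0,0,0,0,1],[0,0,0,0,0,0,1]]], "newtons": 58}}

```text
clock: 3.7
eef_pos: [528.9, -201.3, 26.2]
eef_rot: [-3.142, 0.0, -0.259]
wrist_force: [-0.9, 0.3, 2.0]
finger_gap: 51.0
finger_force: 58.0
```

>>> {"name": "servo_tool", "arguments": {"motion": [[[0,0,0.01,0,0,0,1],[0,0,0.04,0,0,0,1],[0,0,0.09,0,0,0,1],[0,0,0.15,0,0,0,1],[0,0,0.21,0,0,0,1],[0,0,0.27,0,0,0,1],[0,0,0.33,0,0,0,1],[0,0,0.39,0,0,0,1],[0,0,0.44,0,0,0,1],[0,0,0.48,0,0,0,1]]]}}

```text
clock: 4.7
eef_pos: [528.5, -201.1, 268.8]
eef_rot: [3.141, -0.001, -0.259]
wrist_force: [0.1, 0.1, -4.3]
finger_gap: 51.2
finger_force: 58.0
```

>>> {"name": "servo_tool", "arguments": {"motion": [[[0,0,0.02,0,0,0,1],[0,0,0.03,0,0,0,1],[0,0,0.03,0,0,0,1],[0,0,0.03,0,0,0,1]]]}}

```text
clock: 5.1
eef_pos: [528.6, -201.2, 280.1]
eef_rot: [-3.141, 0.002, -0.259]
wrist_force: [-0.4, -0.3, -2.8]
finger_gap: 51.3
finger_force: 58.0
```

```bash
python3 - <<'E'
from h import *
a=snap('wrist','w3')['frame'];b=snap('side','s3')['frame']
s=manip.read_state(); print(s['eef_pos'],s['eef_rot'],s['finger_gap'],s['finger_force'],s['wrist_force'],s['moment'])
o=np.zeros((420,800,3),np.uint8); o[:315,:420]=cv2.resize(a,(420,315)); o[:300,420:800]=cv2.resize(b[110:260,200:390],(380,300)); cv2.imwrite('pics/c3.png',o[...,::-1])
E
```

```text
[ 528.58254356 -201.22070745  280.14482562] [-3.14128332e+00  1.74418281e-03 -2.59205001e-01] 51.20052785839297 57.99868047237396 [-0.08254888 -0.25247373 -3.92537078] [ 0.09961725  0.31202549 -0.00345535]
```

View pics/c3.png

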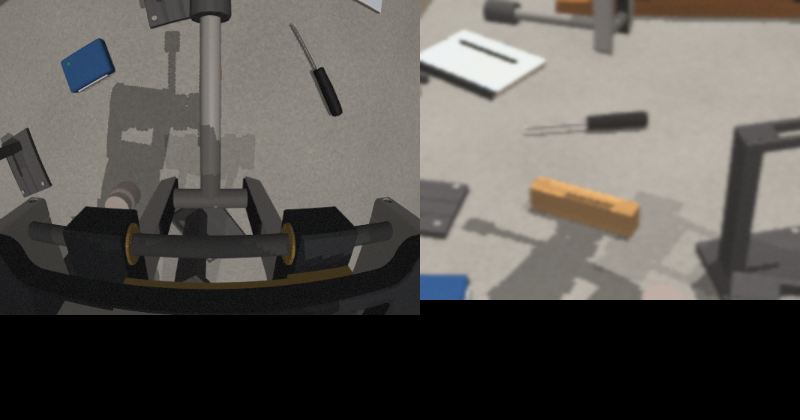

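The wrist and side views show the key lifted level and clear of the rest. I'll lower the grip force gradually, watching the force and the wrist moment.

>>> {"name": "servo_tool", "arguments": {"motion": [[[0,0,0,0,0,0,1],[0,0,0,0,0,0,1]]], "newtons": 30}}

```text
clock: 5.4
eef_pos: [528.9, -201.3, 280.9]
eef_rot: [-3.142, 0.0, -0.259]
wrist_force: [1.1, 0.1, -3.9]
finger_gap: 51.1
finger_force: 30.0
```

>>> {"name": "servo_tool", "arguments": {"motion": [[[0,0,0,0,0,0,1],[0,0,0,0,0,0,1]]], "newtons": 20}}

```text
clock: 5.6
eef_pos: [528.7, -201.3, 280.9]
eef_rot: [-3.142, 0.001, -0.259]
wrist_force: [-1.4, 0.9, -4.5]
finger_gap: 51.3
finger_force: 20.0
```

```bash
python3 - <<'E'
from h import *
for i in range(3):
    s=manip.read_state(); print(s['finger_gap'],s['finger_force'],s['wrist_force'],s['moment'])
c=snap('wrist','w4'); w=fcloud(c); p=w[0:190,240:320].reshape(-1,3); print(np.nanmedian(w[40:200,276:284,2],axis=1)[::20])
E
```

```text
51.314032096641654 19.999423027038574 [-1.38674552  0.93409984 -4.45342762] [0.17407833 0.34922872 0.01627436]
51.314032096641654 19.999423027038574 [-1.38674552  0.93409984 -4.45342762] [0.17407833 0.34922872 0.01627436]
51.314032096641654 19.999423027038574 [-1.38674552  0.93409984 -4.45342762] [0.17407833 0.34922872 0.01627436]
[-0.18777544 -0.36935896 -1.12231974 39.50700883 39.20244713 39.33607222
 39.31574828 39.4009326 ]
```

View pics/w4.png

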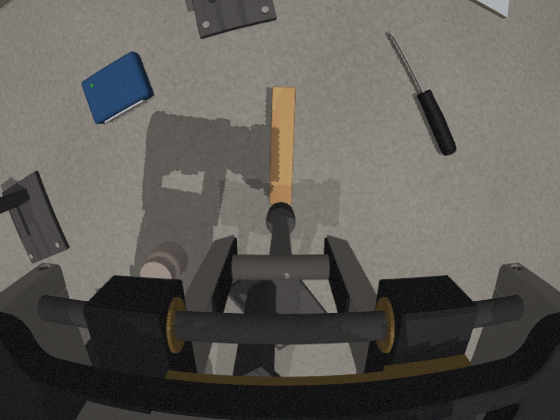

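The key has swung down. The bar is at (281,267) and the socket end at (281,215). I'll work out the lean angle from the depth data.

```bash
cat > ang.py <<'E'
from h import *
def ang(tag):
    c=snap('wrist',tag); w=fcloud(c); s=manip.read_state(); b=s['eef_pos']-[0,0,-19]
    q=w[190:262,255:310].reshape(-1,3); d=q-b; yaw=s['eef_rot'][2]
    x=d[:,0]*np.cos(yaw)+d[:,1]*np.sin(yaw); y=-d[:,0]*np.sin(yaw)+d[:,1]*np.cos(yaw)
    m=(abs(y)<9)&(d[:,2]<-15)&(d[:,2]>-170)&(abs(x)<130); x,z=x[m],d[m,2]
    h=np.c_[x,z]; k=(z>-115)
    f=np.polyfit(z[k],x[k],1); print('n',k.sum(),'lean deg',np.degrees(np.arctan(-f[0])),'offset at bar',f[1],'zrange',z.min(),s['finger_gap'],s['finger_force'],s['wrist_force'].round(1))
    for zz in range(-160,-10,20):
        t=abs(z-zz)<10
        if t.any(): print(zz,t.sum(),np.median(x[t]).round(1))
E
python3 -c "
from ang import *; ang('w5')"
```

```text
n 280 lean deg -14.925501650049949 offset at bar 3.6693513851630946 zrange -161.44712046439798 51.80517181955909 19.999578595161438 [-1.   0.6 -2.8]
-160 12 -30.3
-140 24 -26.1
-120 212 -26.9
-100 35 -23.0
-80 45 -17.3
-60 56 -12.1
-40 74 -6.9
-20 63 -2.3
```

>>> {"name": "servo_tool", "arguments": {"motion": [[[0,0,0,0,0,0,1],[0,0,0,0,0,0,1],[0,0,0,0,0,0,1]]], "newtons": 11}}

```text
clock: 6.0
eef_pos: [528.9, -201.3, 281.2]
eef_rot: [3.142, -0.0, -0.259]
wrist_force: [0.8, -0.0, -3.0]
finger_gap: 51.8
finger_force: 11.0
```

```bash
python3 -c "
from ang import *; ang('w6')"
```

```text
n 616 lean deg -5.517575671487775 offset at bar 3.1129465654965696 zrange -165.70263806612599 51.72493733750884 10.999691784381866 [ 0.5 -0.1 -3.5]
-160 42 -4.6
-140 58 -3.2
-120 267 -7.3
-100 73 -6.1
-80 95 -4.3
-60 122 -2.2
-40 158 -0.3
-20 150 1.4
```

>>> {"name": "servo_tool", "arguments": {"motion": [[[0,0,0,0,0,0,1],[0,0,0,0,0,0,1],[0,0,0,0,0,0,1],[0,0,0,0,0,0,1],[0,0,0,0,0,0,1],[0,0,0,0,0,0,1],[0,0,0,0,0,0,1]]], "newtons": 58}}

```text
clock: 6.75
eef_pos: [528.9, -201.3, 281.2]
eef_rot: [-3.142, -0.0, -0.259]
wrist_force: [-0.1, 0.2, -3.8]
finger_gap: 51.1
finger_force: 58.0
```

```bash
python3 -c "
from ang import *; ang('w7'); print(manip.read_state()['eef_pos'],manip.read_state()['eef_rot'])"
```

```text
n 617 lean deg -5.351746019563173 offset at bar 3.0631341918719763 zrange -165.57853422053745 50.960045791486976 57.99854278564453 [-0.4 -0.2 -3.6]
-160 40 -4.4
-140 62 -2.6
-120 263 -7.1
-100 76 -5.9
-80 95 -4.1
-60 122 -2.2
-40 155 -0.3
-20 151 1.4
[ 528.8512916  -201.30051685  281.16635723] [ 3.14155887e+00 -2.79018771e-05 -2.59117362e-01]
```

>>> {"name": "servo_tool", "arguments": {"motion": [[[-0.004,0.02,0,0,0,0.002,1],[-0.01,0.06,0,0,0,0.007,1],[-0.02,0.12,0,0,0,0.014,1],[-0.03,0.19,0,0,0,0.022,1],[-0.041,0.26,0,0,0,0.031,1],[-0.053,0.33,0,0,0,0.039,1],[-0.064,0.4,0,0,0,0.047,1],[-0.075,0.47,0,0,0,0.055,1],[-0.084,0.53,0,0,0,0.062,1],[-0.092,0.58,0,0,0,0.068,1]]]}}

```text
clock: 7.8
eef_pos: [482.0, 90.7, 281.4]
eef_rot: [-3.141, -0.0, -0.043]
wrist_force: [0.5, 0.1, -4.3]
finger_gap: 51.0
finger_force: 58.0
```

>>> {"name": "servo_tool", "arguments": {"motion": [[[-0.008,0.05,0,0,0,0.006,1],[-0.016,0.1,0,0,0,0.012,1],[-0.025,0.16,0,0,0,0.019,1],[-0.033,0.21,0,0,0,0.025,1],[-0.041,0.26,0,0,0,0.031,1],[-0.047,0.295,0,0,0,0.035,1],[-0.05,0.314,0,0,0,0.037,1],[-0.05,0.314,0,0,0,0.037,1],[-0.05,0.314,0,0,0,0.037,1]]]}}

```text
clock: 8.7
eef_pos: [457.8, 245.3, 281.2]
eef_rot: [3.141, -0.0, 0.071]
wrist_force: [-0.0, -0.1, -4.4]
finger_gap: 51.3
finger_force: 58.0
```

```bash
python3 - <<'E'
from h import *
c=snap('wrist','w8'); s=manip.read_state(); print(s['eef_pos'],s['eef_rot'],s['qd'].round(3))
E
```

```text
[457.90627282 245.05873844 281.19462553] [ 3.14140400e+00 -1.93568145e-05  7.00521698e-02] [-0.006 -0.002 -0.001  0.003 -0.001  0.002]
```

View pics/w8.png

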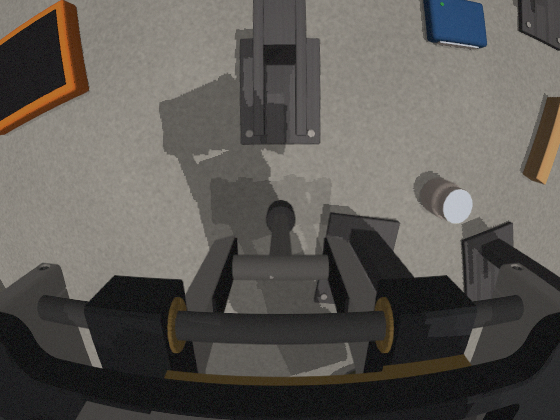

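The wrist view shows the fork straight ahead. The tine outer edges are near columns 253 and 306 with the slot between them, and the key hangs at column 281.

```bash
python3 - <<'E'
from h import *
c=np.load('pics/w8.npz'); w=fcloud(c); s=manip.read_state()
m=(w[...,2]>200)&(w[...,2]<230); m[160:]=0; m[:,:200]=0; m[:,360:]=0
p=w[m]; print(len(p),np.median(p[:,2])); r=cv2.minAreaRect(p[:,:2].astype(np.float32)); print(np.round(cv2.boxPoints(r),1).tolist())
for v in range(10,145,10):
    cols=np.where(m[v])[0]
    if len(cols):
        g=np.split(cols,np.where(np.diff(cols)>1)[0]+1); o=[]
        for k in g: o.append((k[0],k[-1],[fish(c,k[0]-.5,v,215)[:2].tolist(),fish(c,k[-1]+.5,v,215)[:2].tolist()]))
        print(v,o)
# bar: points near grasp
y=w[225:300,225:335].reshape(-1,3); b=s['eef_pos']; d=y-b; yaw=s['eef_rot'][2]
x=d[:,0]*np.cos(yaw)+d[:,1]*np.sin(yaw); yy=-d[:,0]*np.sin(yaw)+d[:,1]*np.cos(yaw)
k=(abs(yy)<23)&(abs(x)<15)&(d[:,2]>5)&(d[:,2]<40); print('bar x range',np.percentile(x[k],[2,98]),'ztop',np.percentile(d[k,2],[50,95,99]))
k=(abs(yy)<20)&(d[:,2]<-20)&(d[:,2]>-90)&(abs(x)<30); print('shank y',np.percentile(yy[k],[3,50,97]))
E
```

```text
4577 214.3713685739941
[[521.2999877929688, 270.6000061035156], [524.2000122070312, 230.8000030517578], [631.2000122070312, 238.60000610351562], [628.2999877929688, 278.3999938964844]]
10 [(np.int64(253), np.int64(305), [[619.1, 277.9], [621.8, 238.1]])]
20 [(np.int64(253), np.int64(305), [[610.7, 277.3], [613.4, 237.6]])]
30 [(np.int64(253), np.int64(305), [[602.4, 276.6], [605.1, 237.1]])]
40 [(np.int64(253), np.int64(305), [[594.3, 276.0], [597.0, 236.5]])]
50 [(np.int64(253), np.int64(263), [[586.3, 275.4], [586.7, 267.2]]), (np.int64(295), np.int64(305), [[588.3, 244.2], [589.1, 236.0]])]
60 [(np.int64(253), np.int64(264), [[578.5, 274.8], [578.9, 265.9]]), (np.int64(296), np.int64(306), [[580.5, 242.9], [581.3, 234.8]])]
70 [(np.int64(253), np.int64(264), [[570.7, 274.2], [571.2, 265.3]]), (np.int64(295), np.int64(306), [[572.7, 243.1], [573.5, 234.2]])]
80 [(np.int64(253), np.int64(264), [[563.0, 273.7], [563.5, 264.8]]), (np.int64(295), np.int64(305), [[565.0, 242.6], [565.7, 234.4]])]
90 [(np.int64(253), np.int64(263), [[555.4, 273.1], [555.8, 265.0]]), (np.int64(295), np.int64(305), [[557.4, 242.1], [558.1, 233.9]])]
100 [(np.int64(253), np.int64(263), [[547.8, 272.6], [548.3, 264.5]]), (np.int64(295), np.int64(306), [[549.9, 241.5], [550.6, 232.6]])]
110 [(np.int64(254), np.int64(264), [[540.3, 271.4], [540.8, 263.2]]), (np.int64(295), np.int64(306), [[542.3, 241.0], [543.1, 232.1]])]
120 [(np.int64(253), np.int64(264), [[532.7, 271.7], [533.2, 262.7]]), (np.int64(295), np.int64(306), [[534.8, 240.4], [535.5, 231.5]])]
130 [(np.int64(253), np.int64(264), [[525.2, 271.2], [525.7, 262.2]]), (np.int64(295), np.int64(306), [[527.3, 239.9], [528.0, 230.9]])]
bar x range [-8.08360505  4.65023254] ztop [22.43935282 24.28816708 24.81725289]
shank y [-5.95080319  0.12964145  6.72393138]
```

Fork point is (557.6, 253.4), yaw 0.073, tine tops about 215, which agrees with all three views. I'll go down to a bar height of about 242, then move in.

>>> {"name": "servo_tool", "arguments": {"motion": [[[0,0,-0.04,0,0,0,1],[0,0.002,-0.09,0,0,0.001,1],[0,0.002,-0.114,0,0,0.001,1],[0,0.002,-0.114,0,0,0.001,1],[0.02,0.0034,-0.114,0,0,0.001,1],[0.05,0.0056,-0.114,0,0,0.001,1],[0.08,0.0078,-0.114,0,0,0.001,1],[0.1,0.009,-0.114,0,0,0.001,1],[0.1,0.009,-0.114,0,0,0.001,1]]]}}

```text
clock: 9.65
eef_pos: [509.1, 250.1, 224.6]
eef_rot: [-3.141, -0.001, 0.073]
wrist_force: [-1.8, 0.5, -3.3]
finger_gap: 51.3
finger_force: 58.0
```

```bash
python3 - <<'E'
from h import *
a=snap('wrist','w9')['frame']; b=snap('side','s9')['frame']
s=manip.read_state(); print(s['eef_pos'],s['eef_rot'],s['wrist_force'],s['finger_force'])
o=np.zeros((400,800,3),np.uint8); o[:300,:400]=cv2.resize(a,(400,300)); o[:400,400:]=cv2.resize(b[240:400,180:340],(400,400)); cv2.imwrite('pics/c9.png',o[...,::-1])
E
```

```text
[507.86061112 250.13376162 224.35837476] [-3.14152326e+00 -5.08852911e-05  7.36308936e-02] [ 0.17068892  0.52176005 -3.34837933] 57.99846053123474
```

View pics/c9.png

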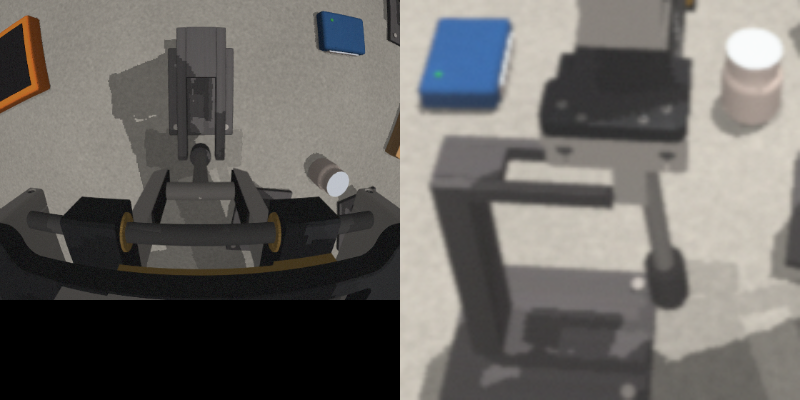

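The wrist view (400 px wide) shows the tines at columns 178–188 and 215–225, and the shank at column 200, so it is aligned with the slot. I'll move in, then lower.

>>> {"name": "servo_tool", "arguments": {"motion": [[[0.03,0.002,0,0,0,0,1],[0.07,0.005,0,0,0,0,1],[0.103,0.007,0,0,0,0,1],[0.103,0.007,0,0,0,0,1],[0.103,0.007,-0.015,0,0,0,1],[0.103,0.007,-0.028,0,0,0,1],[0.103,0.007,-0.034,0,0,0,1],[0.103,0.007,-0.034,0,0,0,1]]]}}

```text
clock: 10.55
eef_pos: [558.8, 253.7, 206.6]
eef_rot: [3.141, 0.001, 0.074]
wrist_force: [-0.3, 1.3, -3.8]
finger_gap: 51.3
finger_force: 58.0
```

>>> {"name": "servo_tool", "arguments": {"motion": [[[0,0,-0.003,0,0,0,1],[0,0,-0.005,0,0,0,1],[0,0,-0.005,0,0,0,1]]]}}

```text
clock: 10.85
eef_pos: [559.3, 253.7, 204.7]
eef_rot: [3.142, -0.0, 0.074]
wrist_force: [0.1, -0.3, -2.7]
finger_gap: 51.4
finger_force: 58.0
```

>>> {"name": "servo_tool", "arguments": {"motion": [[[0,0,-0.002,0,0,0,1],[0,0,-0.002,0,0,0,1],[0,0,-0.002,0,0,0,1]]]}}

```text
clock: 11.15
eef_pos: [559.5, 253.7, 204.4]
eef_rot: [-3.141, -0.001, 0.074]
wrist_force: [-3.3, -1.2, 6.2]
finger_gap: 51.3
finger_force: 58.0
```

>>> {"name": "servo_tool", "arguments": {"motion": [[[0,0,-0.002,0,0,0,1],[0,0,-0.002,0,0,0,1],[0,0,-0.002,0,0,0,1]]]}}

```text
clock: 11.45
eef_pos: [559.6, 253.8, 204.3]
eef_rot: [-3.141, -0.002, 0.074]
wrist_force: [-5.8, -2.4, 11.6]
finger_gap: 51.4
finger_force: 58.0
```

The bar rests on the tines. I'll relieve the load, loosen so the key hangs plumb, then open.

>>> {"name": "servo_tool", "arguments": {"motion": [[[0,0,0.003,0,0,0,1],[0,0,0.003,0,0,0,1],[0,0,0.003,0,0,0,1],[0,0,0.003,0,0,0,1]]], "newtons": 7}}

```text
clock: 11.85
eef_pos: [559.5, 253.7, 204.3]
eef_rot: [-3.141, -0.0, 0.074]
wrist_force: [-0.3, -0.2, 3.1]
finger_gap: 51.6
finger_force: 7.0
```

>>> {"name": "servo_tool", "arguments": {"motion": [[[0,0,0,0,0,0,0.43],[0,0,0,0,0,0,0.43],[0,0,0,0,0,0,0.4],[0,0,0,0,0,0,0.36],[0,0,0,0,0,0,0.3],[0,0,0,0,0,0,0.2],[0,0,0,0,0,0,0.2]]]}}

```text
clock: 12.55
eef_pos: [559.3, 253.7, 204.1]
eef_rot: [3.142, 0.0, 0.074]
wrist_force: [0.0, -0.3, 0.5]
finger_gap: 74.9
finger_force: 0.0
```

```bash
python3 - <<'E'
from h import *
a=snap('wrist','w10')['frame']; b=snap('side','s10')['frame']
s=manip.read_state(); print(s['eef_pos'],s['eef_rot'],s['wrist_force'],s['finger_force'],s['finger_gap'])
o=np.zeros((400,800,3),np.uint8); o[:400,:400]=cv2.resize(a[110:310,180:380],(400,400)); o[:400,400:]=cv2.resize(b[240:400,180:340],(400,400)); cv2.imwrite('pics/c10.png',o[...,::-1])
E
```

```text
[559.34252423 253.67478569 204.12996866] [3.14157965e+00 3.23143595e-05 7.38849441e-02] [1.12244237 0.95068181 0.44034229] 0.0 75.26144608993994
```

View pics/c10.png

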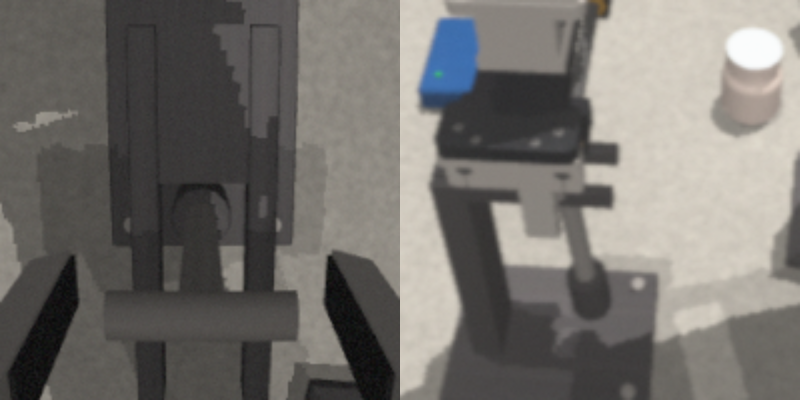

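The crossbar lies across both tines with the shank down in the slot and the fingers clear of it. I'll withdraw straight up.

>>> {"name": "servo_tool", "arguments": {"motion": [[[0,0,0,0,0,0,0.05],[0,0,0.02,0,0,0,0.05],[0,0,0.08,0,0,0,0.05],[0,0,0.16,0,0,0,0.05],[0,0,0.24,0,0,0,0.05],[0,0,0.26,0,0,0,0.05],[0,0,0.26,0,0,0,0.05],[0,0,0.26,0,0,0,0.05],[0,0,0.26,0,0,0,0.05]]]}}

```text
clock: 13.55
eef_pos: [559.1, 253.6, 332.4]
eef_rot: [3.141, 0.003, 0.074]
wrist_force: [-0.0, -0.1, 0.0]
finger_gap: 89.3
finger_force: 0.0
```

```bash
python3 - <<'E'
from h import *
c=snap('wrist','w11'); w=fcloud(c); s=manip.read_state(); print(s['eef_pos'],s['wrist_force'])
d=w-[557.6,253.4,0]; x=d[...,0]*.9974+d[...,1]*.0727; y=-d[...,0]*.0727+d[...,1]*.9974; z=d[...,2]
m=(z>218)&(z<235)&(abs(x)<50)&(abs(y)<40); print('bar',m.sum(),np.percentile(x[m],[2,50,98]),np.percentile(y[m],[2,98]),np.percentile(z[m],[50,98]))
for a in range(60,210,25):
    k=(abs(z-a)<12)&(abs(y)<11)&(abs(x)<50)
    if k.any(): print(a,k.sum(),np.median(x[k]).round(1),np.median(y[k]).round(1))
E
```

```text
[559.10140197 253.58166118 332.61144835] [ 0.24815592 -0.54780307 -0.23351671]
bar 870 [-8.2457007  -0.43020725  4.94706318] [-24.84276319  25.13717129] [227.22672131 229.41302779]
60 1 14.7 -10.5
85 128 11.7 0.5
110 51 9.5 0.5
135 55 8.4 -0.7
160 65 7.2 0.5
185 76 6.0 0.5
```

The key hangs centred: x about -1.5 mm, y about 0, bar top 229 mm, lean about 3°. I'm handing in.

```bash
python3 -c "
from cell import manip; print(manip.sign_off())"
```

```text
the job is handed in; nothing more can be done
None
```

The valve key hangs by its crossbar on the leftmost fork stand, shank down and released. The last camera check before hand-in put it within about 2 mm of the fork point with a 3° lean, and the job is handed in (no verdict was returned).

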